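# Charge the cutter's battery pack

### The arm

A 6-joint arm with a two-finger parallel gripper is mounted at the origin on the work surface. World frame = base frame: x ahead of the robot, y to its left, z up, the work surface at z = 0. Lengths are in mm, angles in rad, forces in N, time in s.
With the tool pointing down it reaches from about 400 to 925 mm from the base axis. Payload 12.5 kg.
Tool frame: the origin (TCP) lies midway between the tips of the shut fingers; the grasp point (between the pads) lies 19 mm behind it; z points along the fingers, y is the line along which they close (so a half turn about z gives the same grasp; the last joint's range is limited). The gripper opens to 95 mm and grips with 3 to 60 N. Pads are 20 mm wide; open, the fingers measure 119 mm over their backs; the gripper's body (75 mm by 180 mm) begins 59 mm behind the grasp point.
Start: joints at [1.194, 0.491, 1.559, -0, 1.092, -0.106], TCP at [167.171, 602.246, 214.661] pointing down, gripper open.
Joint ranges: [-3.1, 3.1], [-0.84, 2.19], [0.05, 2.79], [-1.13, 4.28], [0.06, 2.93], [-2.69, 2.69]. Speed limits (rad/s): [2.22, 2.22, 2.79, 3.14, 3.14, 3.14].

### API

Orientations are given as [roll, pitch, yaw] about the fixed x, y, z axes, in that order (R = Rz(yaw) Ry(pitch) Rx(roll)).
In Python, from cell import env gives the robot as it stands.
- The arm moves only by the tool carry_out, never from a script. Its argument "series" is a list of rows, each a list of 4 numbers: the shift along the world's x, y, z normalised to -1 to 1, where 1 is 5 cm, then the turn about the world's z normalised to -1 to 1, where 1 is 6 degrees. In form: [[x, y, z, turn], ...]. A call has exactly 5 rows; each row shifts and turns the commanded pose from where the row before left it; what a row does not reach is not made up. A row lasts 1/10 s, in which the tool goes at most 50 mm and 8.59 degrees, less where a joint would pass 70% of its speed; a pose out of reach is approached as far as the arm can. A call with a number of a shift or a turn outside -1 to 1 is refused whole. A call with a gripper value outside its range is refused whole. "fingers" is the closure, from -1 (fully open) to 1 (shut), set as the call begins (left out, the last holds). The fingers move at their own pace and stop on an object; the grip force is fixed at half the most. Time passes only in rows, so rows that do not move let the fingers close, or fill a call up. It gives the time, the measured TCP pose, the force, the opening and the grip force at its end, in the units of the state.
- env.state(): the state, without advancing time (a new reading comes with each control period).
- env.read_camera(name): name is "scene" or "top" or "wrist"; returns the picture (480x640x3 uint8, red, green, blue); there is no depth.
- env.calibration(name): a dict with "K" (3x3 intrinsics, pixels), "pose" (4x4, takes a point from camera to world coordinates). Camera axes: x right, y down, z forward; pixel columns grow to the right and rows downward; lengths in mm; the calibration is good to about 2 mm. A picture is of the moment at which its call begins: read the wrist's pose just before it. calibration takes no time and is no camera call; for the wrist camera it gives the pose at the moment of the call.
- env.job_done(): hands the job in; it is judged then, once.
Trained networks look in the newest picture that a camera, given by its name, has taken for a name from the list of things; names that differ only in an ending like _2 or _b are one class to them, and where a whole thing is asked for, a point or a joint stands for the part that bears it (a point fixed in the world has none). Each returns a list of dicts, best first, with "conf" (0 to 1); they miss things now and then, are a little off and sometimes report something else, mostly with a low value. They report only what shows in the picture. A call takes as long as a camera call. They do not tell look-alikes from the thing itself.
- env.look_for(camera, label): "position" ([row, column] as shares, 0 to 1, of the picture: columns of its width, rows of its height, amid what is visible of it).
The state is a dict: "t": time; "joints": joint angles; "qvel": joint speeds; "tau": joint torques, N m; "eef_pos": TCP position; "tcp_rot": TCP orientation; "ft_force": force on the tool from outside, world axes, zero at the start; "moment": the same for the moment, N m; "opening": opening from 0.0 (shut) to 1.0 (fully open); "grip_force": force on a finger pad.
Only numpy, scipy, OpenCV 4.12 (cv2) and the standard library are available. Lean on these libraries where they do the work, as an engineer would, in place of code of your own. Each camera call takes 0.05 s, during which the arm holds its last target. There are 200 camera calls.

### The job

Plug the yellow battery pack upright into the socket of the charging dock, pushed fully home, while the dock's red switch is still off; then turn the switch clockwise to on and let go. Leave the jar, awl and rotary cutter where they are.

Things in the scene. Friction and masses are not known exactly. Their poses are not given: they have to be found in the camera images.
- pack: Battery pack: a yellow rectangular block with a black foot, 32 mm (its x) by 46 mm (its y) in plan and 110 mm tall (its z), about 0.3 kg, standing upright on its foot at the start. Origin: centre of its underside. The lowest 5 mm are tapered in by 2 mm a side. It may be plugged in either way round (half turn about z).
- dock: Charging dock, screwed to the table: a grey base plate 110 mm (its x) by 300 mm (its y), 20 mm thick; origin at the centre of its underside, z up. A rail along its y carries the black socket module on its -y half; the red switch is on its +y half, its axis at x = 0, y = 85 mm.
- rail_mid (a point): Mid-range point of the socket module's rail, at module-top height: dock x 0, y -75, z 65 mm; axes as the dock. The black module (56 x by 66 y, 45 mm tall, fixed) is clipped up to 20 mm either way along y from here: unreported, find it by touch or sight. Its central hole (33.6 x by 47.6 y, centred on x = 0) opens upward, 32 mm deep, floor 33 mm above the table; the pack's y goes along the dock's y.
- switch_grip (a point): Point on the axis of the dock's red switch handle, 55 mm above the table, at the height to grip. The handle is a red upright bar 70 mm long, 14 mm wide and 30 mm tall (from 37 to 67 mm above the table), centred on the vertical axis; the point's y axis runs along the bar and its x axis across it. A white line on top marks the +y end.
- switch (a joint): Angle of the red switch handle: 0 = off (bar along the dock's y), 1.05 rad = on, turned 60 degrees clockwise seen from above. End stops at both; it is stiff (about 0.1 N m) and stays where it is left, so turn it right to its stop.
- jar: Blue jar with a white lid, 56 mm across, 85 mm tall, standing; origin at the centre of its underside. Leave alone.
- awl: Awl with a wooden handle, 160 mm long, 26 mm thick, lying on the table; origin under its middle, x towards its tip. Leave alone.
- cutter: Yellow rotary cutter, about 210 mm long and 26 mm high, lying on the table; origin under it, near the middle. Leave alone.
Not all that is in view belongs to the job. What is shaped like the pack but blue or green is not meant.

How it is judged:
By the outcome, as a careful person would: the job done as asked, in the order asked, and still so for the second after the job is handed in, with the robot touching nothing.
It also fails if it takes over 72 s, if anything falls off the work surface, if the arm or the gripper's body presses on something with over 40 N, if the wrist force passes 120 N, or if a joint passes its speed limit or range.

## Working session

There is one attempt and no reset: what is moved stays moved. The work goes in short steps, Python scripts to look and compute and a tool call to move; the robot and the scene stay as the last step left them, time stands still between calls to the robot, and variables do not carry over. Pictures are saved under pics/ and viewed, at most 10 in all, crops included, and the job is handed in when it is done.

Besides the shell and the picture viewer there is one more tool, called after "Emit:" as name(argument=value, ...), one argument or row to a line, values as JSON. carry_out: Moves the arm, as the interface text tells. Its arguments: {"type":"object","properties":{"series":{"type":"array","items":{"type":"array","items":{"type":"number","minimum":-1,"maximum":1}}},"fingers":{"type":"number"}},"required":["series"]}

```bash
mkdir -p pics; cat > h.py <<'E'
import numpy as np, cv2
from cell import env
def snap(cam,name):
    c=env.calibration(cam); im=env.read_camera(cam)
    cv2.imwrite('pics/%s.png'%name,im[:,:,::-1]); return im,c
def ray(c,u,v,z):
    K=np.array(c['K']);P=np.array(c['pose']);d=P[:3,:3]@np.linalg.solve(K,[u,v,1.]);o=P[:3,3]
    return o+d*(z-o[2])/d[2]
def proj(c,p):
    P=np.array(c['pose']);q=np.array(c['K'])@(P[:3,:3].T@(np.array(p,float)-P[:3,3]));return q[:2]/q[2]
E
python3 - <<'E'
from h import *
s=env.state();print({k:np.round(v,3) for k,v in s.items()})
for cam in ['top','scene']:
    im,c=snap(cam,cam+'0');print(cam,np.round(c['pose'],2).tolist(),np.round(c['K'],1).tolist())
    for l in ['pack','dock','switch_grip','jar','awl','cutter']:
        for r in env.look_for(cam,l)[:4]:
            v,u=r['position'][0]*480,r['position'][1]*640
            print(l,round(r['conf'],2),round(u),round(v),[np.round(ray(c,u,v,z)[:2]) for z in (0,65,110)])
E
```

```text
{'t': np.float64(0.0), 'joints': array([ 1.194,  0.492,  1.559, -0.   ,  1.092, -0.106]), 'qvel': array([-0.001, -0.   ,  0.001, -0.001,  0.003,  0.   ]), 'tau': array([-4.0000e-03, -6.1264e+01, -2.5818e+01,  6.9000e-02,  4.8000e-02,
       -0.0000e+00]), 'eef_pos': array([167.078, 601.988, 214.045]), 'tcp_rot': array([-3.14 , -0.   ,  2.871]), 'ft_force': array([ 0.624,  0.403, -0.247]), 'moment': array([-0.052, -0.037, -0.012]), 'grip_force': np.float64(0.0), 'opening': np.float64(1.002)}
top [[0.03, -1.0, 0.07, 477.83], [-1.0, -0.03, -0.0, 9.09], [0.0, -0.07, -1.0, 1485.55], [0.0, 0.0, 0.0, 1.0]] [[537.5, 0.0, 319.4], [0.0, 537.5, 241.5], [0.0, 0.0, 1.0]]
pack 0.87 388 215 [array([ 663., -181.]), array([ 655., -172.]), array([ 649., -167.])]
pack 0.78 395 251 [array([ 564., -203.]), array([ 560., -194.]), array([ 558., -187.])]
pack 0.73 421 227 [array([ 632., -273.]), array([ 626., -261.]), array([ 621., -252.])]
pack 0.64 413 183 [array([ 757., -250.]), array([ 744., -238.]), array([ 736., -231.])]
dock 0.67 264 249 [array([558., 160.]), array([554., 153.]), array([552., 148.])]
[... 604 characters left out ...]
.55, 909.24], [0.0, 0.0, 0.0, 1.0]] [[593.4, 0.0, 320.6], [0.0, 593.4, 249.7], [0.0, 0.0, 1.0]]
pack 0.87 266 316 [array([ 577., -201.]), array([ 627., -262.]), array([ 662., -304.])]
pack 0.84 263 284 [array([ 494., -104.]), array([ 550., -172.]), array([ 589., -219.])]
dock 0.72 337 246 [array([561., 153.]), array([612.,  67.]), array([648.,   7.])]
switch_grip 0.56 352 219 [array([524., 304.]), array([578., 206.]), array([615., 139.])]
jar 0.73 212 301 [array([ 428., -227.]), array([ 488., -286.]), array([ 530., -327.])]
awl 0.88 178 351 [array([ 484., -403.]), array([ 541., -449.]), array([ 580., -482.])]
cutter 0.94 360 186 [array([435., 508.]), array([495., 396.]), array([537., 319.])]
```

View pics/top0.png

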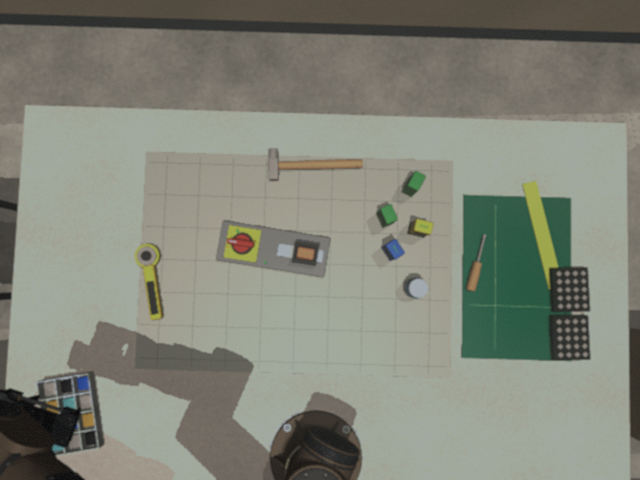

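View pics/scene0.png

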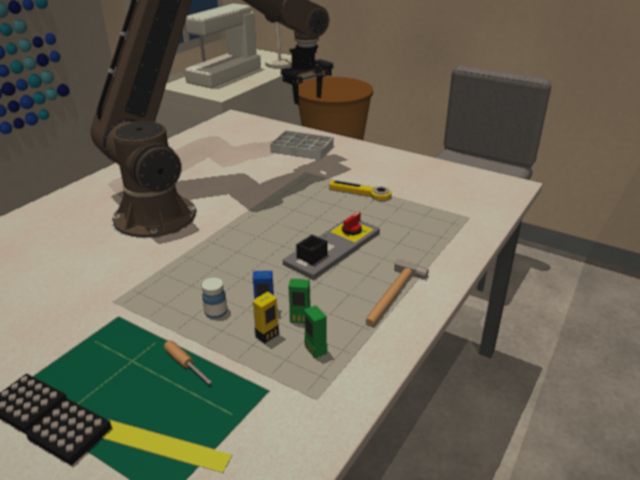

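The top view shows the dock at about (275,250), with the module at (306,253) and the switch at (241,241). The yellow pack is at (421,227), with blue at (395,250) and green at (388,215) and (414,183). Next I'll move the wrist camera over the dock.

Emit:
carry_out(
  series=[
    [0.4,-0.5,0.5,0],
    [0.5,-0.6,0.4,0],
    [0.5,-0.6,0.4,0],
    [0.5,-0.6,0.4,0],
    [0.5,-0.6,0.4,0],
  ],
  fingers=-1,
)

```text
t: 1.2
eef_pos: [287.9, 455.9, 320.6]
tcp_rot: [3.141, 0.0, 2.871]
ft_force: [0.7, -0.1, 0.1]
opening: 1.006
grip_force: 0.0
```

Emit:
carry_out(
  series=[
    [0.5,-0.6,0.4,0],
    [0.5,-0.6,0.4,0],
    [0.5,-0.6,0.4,0],
    [0.5,-0.6,0,0],
    [0.5,-0.6,0,0],
  ],
)

```text
t: 1.7
eef_pos: [413.0, 305.9, 380.5]
tcp_rot: [3.14, 0.001, 2.871]
ft_force: [-0.1, 0.5, 0.1]
opening: 1.002
grip_force: 0.0
```

Emit:
carry_out(
  series=[
    [0.5,-0.6,0,0],
    [0.5,-0.6,0,0],
    [0.5,-0.6,0,0],
    [0,0,0,0],
    [0,0,0,0],
  ],
)

```text
t: 2.2
eef_pos: [487.4, 216.8, 379.5]
tcp_rot: [3.142, -0.0, 2.869]
ft_force: [-0.6, -0.2, 0.5]
opening: 1.0
grip_force: 0.0
```

```bash
python3 - <<'E'
from h import *
im,c=snap('wrist','w1');s=env.state();print(s['t'],s['eef_pos'],s['tcp_rot'],np.round(c['pose'],2).tolist(),np.round(c['K'],1).tolist())
for l in ['pack','dock','switch_grip']:
        for r in env.look_for('wrist',l)[:4]:
            v,u=r['position'][0]*480,r['position'][1]*640
            print(l,round(r['conf'],2),round(u),round(v),[np.round(ray(c,u,v,z)[:2]) for z in (0,65,110)])
E
```

```text
2.25 [486.91733299 217.38916724 379.65543275] [ 3.14140596e+00 -2.46064393e-04  2.87027683e+00] [[0.27, 0.93, 0.24, 420.72], [0.96, -0.26, -0.07, 235.94], [0.0, 0.25, -0.97, 549.62], [0.0, 0.0, 0.0, 1.0]] [[350.3, 0.0, 314.7], [0.0, 350.3, 240.9], [0.0, 0.0, 1.0]]
pack 0.39 471 140 [array([466., 468.]), array([461., 440.]), array([457., 421.])]
dock 0.98 294 247 [array([556., 164.]), array([540., 172.]), array([529., 178.])]
switch_grip 0.67 329 255 [array([583., 214.]), array([564., 217.]), array([551., 219.])]
```

View pics/w1.png

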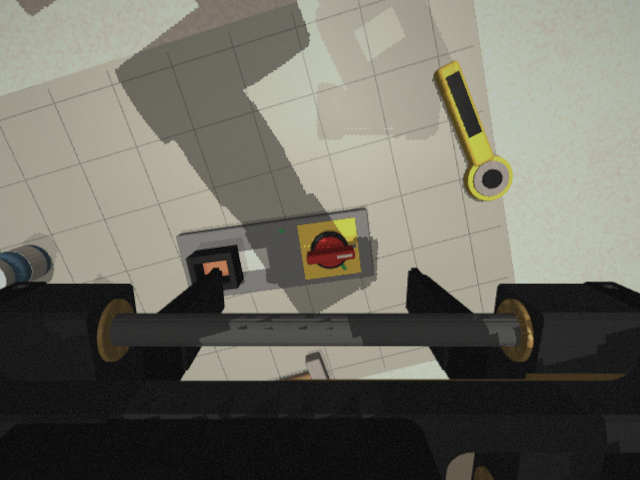

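Emit:
carry_out(
  series=[
    [0.4,-0.5,-0.6,0],
    [0.4,-0.5,-0.6,0],
    [0.4,-0.5,-0.6,0],
    [0.4,-0.5,-0.6,0],
    [0.4,-0.5,-0.6,0],
  ],
)

```text
t: 2.9
eef_pos: [587.5, 92.3, 228.8]
tcp_rot: [3.141, 0.001, 2.872]
ft_force: [-0.1, -0.1, 0.8]
opening: 0.999
grip_force: 0.0
```

Emit:
carry_out(
  series=[
    [0,0,0,0],
    [0,0,0,0],
    [0,0,0,0],
    [0,0,0,0],
    [0,0,0,0],
  ],
)

```text
t: 3.4
eef_pos: [587.0, 93.1, 230.8]
tcp_rot: [3.141, 0.002, 2.872]
ft_force: [-0.1, 0.3, 0.9]
opening: 0.999
grip_force: 0.0
```

```bash
python3 - <<'E'
from h import *
im,c=snap('wrist','w2');s=env.state();print(s['t'],s['eef_pos'],s['tcp_rot'],np.round(c['pose'],4).tolist())
cv2.imwrite('pics/w2c.png',cv2.resize(im[80:380,120:520,::-1],None,fx=2,fy=2,interpolation=cv2.INTER_CUBIC))
E
```

```text
3.45 [587.02580758  92.95151923 230.58679058] [3.14104403e+00 1.34140170e-03 2.87182896e+00] [[0.2658, 0.9341, 0.2384, 519.9445], [0.964, -0.2577, -0.0649, 112.1106], [0.0008, 0.2471, -0.969, 400.7641], [0.0, 0.0, 0.0, 1.0]]
```

View pics/w2c.png

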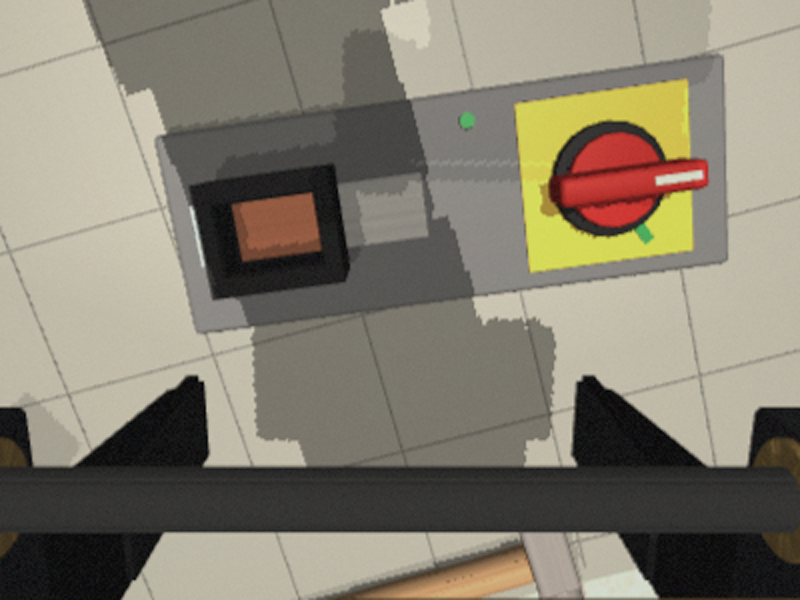

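The crop shows the whole dock. Its corners are at about (157,138), (722,57), (727,262) and (197,332), and the module top-left is at (190,186). I'll fit the dock pose and overlay the model.

```bash
cat >> h.py <<'E'
def dockpt(d,x,y,z):
    c,s=np.cos(d[2]),np.sin(d[2]);return np.array([d[0]+c*x-s*y,d[1]+s*x+c*y,z])
E
python3 - <<'E'
from h import *
from scipy.optimize import least_squares
c=env.calibration('wrist');im=cv2.imread('pics/w2.png')
cr=lambda p:np.array(p)/2.+[120,80]-.25
# dock +y toward switch = image right; image up = -x
cs=[((-55,-150),(157,138)),((-55,150),(722,57)),((55,150),(727,262)),((55,-150),(197,332))]
f=lambda d:np.concatenate([proj(c,dockpt(d,*a,20))-cr(b) for a,b in cs])
r=least_squares(f,[560,150,0.1]);d=r.x;print(d,np.round(r.fun,1))
mt=[((-28,-33),(190,186)),((-28,33),(334,165)),((28,-33),(213,297))]
g=lambda m:np.concatenate([proj(c,dockpt(d,a[0]+m[1],a[1]+m[0],65))-cr(b) for a,b in mt])
r=least_squares(g,[-75,0]);m=r.x;print(m,np.round(r.fun,1))
# overlay
S=4
big=cv2.resize(im[150:240,200:400],None,fx=S,fy=S,interpolation=cv2.INTER_CUBIC)
def poly(hx,hy,cy,z,col,cx=0):
    P=np.array([(proj(c,dockpt(d,cx+a*hx,cy+b*hy,z))-[200,150]+.5)*S for a,b in((-1,-1),(-1,1),(1,1),(1,-1))])
    cv2.polylines(big,[np.int32(np.round(P))],True,col,1)
poly(28,33,m[0],65,(0,255,0));poly(16.8,23.8,m[0],65,(255,255,0));poly(16.8,23.8,m[0],33,(255,0,255));poly(28,33,m[0],20,(0,255,255));poly(55,150,0,20,(0,0,255))
cv2.imwrite('pics/ov.png',np.clip(big*1.6,0,255))
E
```

```text
[ 5.57482246e+02  1.33964168e+02 -1.33834518e-01] [-2.7 -1.   2.4 -1.5  1.6  1.5 -1.4  2.1]
[-88.47126459  -0.61529381] [ 0.9 -1.  -1.8 -0.2  1.   1.1][ WARN:0@0.897] global loadsave.cpp:1063 imwrite_ Unsupported depth image for selected encoder is fallbacked to CV_8U.
```

View pics/ov.png

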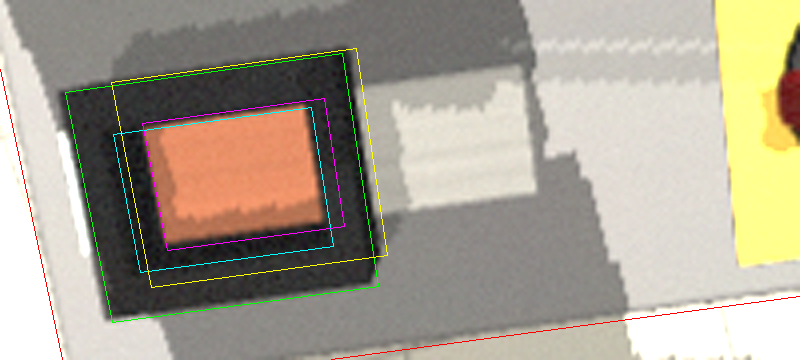

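The overlay matches the module-top outline to within about 1 px, with the module at dock y ≈ -88.5. Next I'll look at the pack.

Emit:
carry_out(
  series=[
    [0.2,-0.8,0,0],
    [0.2,-0.8,0,0],
    [0.2,-0.8,0,0],
    [0.2,-0.8,0,0],
    [0.2,-0.8,0,0],
  ],
)

```text
t: 3.95
eef_pos: [637.4, -109.1, 230.2]
tcp_rot: [3.141, 0.001, 2.871]
ft_force: [0.5, 1.0, 0.3]
opening: 0.999
grip_force: 0.0
```

Emit:
carry_out(
  series=[
    [0.2,-0.8,0,0],
    [0.2,-0.8,0,0],
    [0.1,-0.8,0,0],
    [0,-0.5,0,0],
    [0,0,0,0],
  ],
)

```text
t: 4.45
eef_pos: [661.8, -255.7, 229.4]
tcp_rot: [-3.141, 0.0, 2.868]
ft_force: [-0.3, 0.2, -0.2]
opening: 0.999
grip_force: 0.0
```

Emit:
carry_out(
  series=[
    [0,0,0,0],
    [0,0,0,0],
    [0,0,0,0],
    [0,0,0,0],
    [0,0,0,0],
  ],
)

```text
t: 4.95
eef_pos: [662.3, -252.1, 229.9]
tcp_rot: [3.142, 0.0, 2.872]
ft_force: [-0.2, 0.2, 0.1]
opening: 1.003
grip_force: 0.0
```

```bash
python3 - <<'E'
from h import *
im,c=snap('wrist','w3');s=env.state();print(s['t'],s['eef_pos'],s['tcp_rot'],np.round(c['pose'],4).tolist())
for r in env.look_for('wrist','pack')[:4]:
    v,u=r['position'][0]*480,r['position'][1]*640
    print(round(r['conf'],2),round(u),round(v),np.round(ray(c,u,v,110)[:2]))
cv2.imwrite('pics/w3c.png',cv2.resize(im[80:380,120:520,::-1],None,fx=2,fy=2,interpolation=cv2.INTER_CUBIC))
E
```

```text
5.0 [ 662.28491055 -252.26351385  229.80031613] [3.14151154e+00 1.66311547e-04 2.87137386e+00] [[0.2662, 0.9344, 0.2369, 595.5056], [0.9639, -0.2581, -0.0652, -233.0517], [0.0002, 0.2457, -0.9693, 399.9355], [0.0, 0.0, 0.0, 1.0]]
0.95 356 97 [ 564. -191.]
0.91 343 288 [ 714. -240.]
0.78 294 189 [ 619. -257.]
0.67 398 190 [ 643. -175.]
```

View pics/w3c.png

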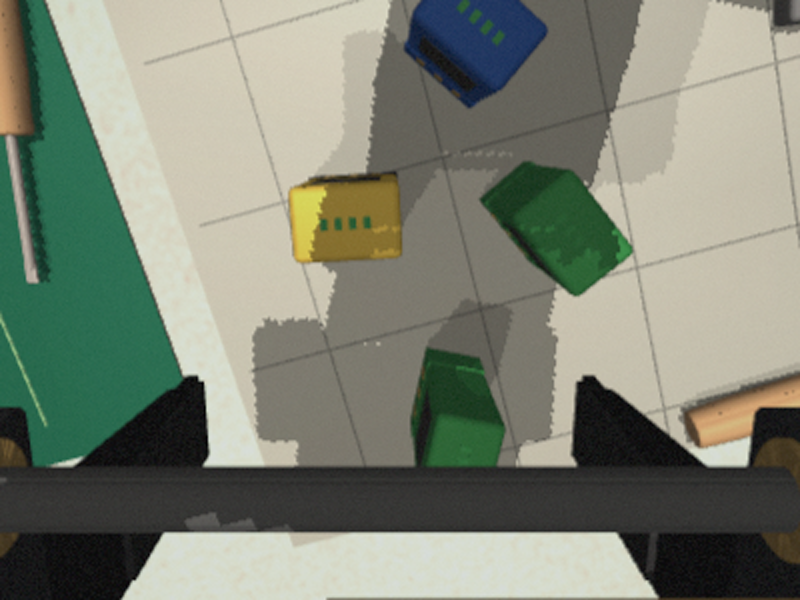

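The yellow pack's top corners in the crop are (290,187), (398,182), (401,256) and (295,262), with its long side close to the tool's y. A green pack stands to its right, so the fingers will open only partly.

```bash
python3 - <<'E'
from h import *
from scipy.optimize import least_squares
c=env.calibration('wrist');s=env.state()
cr=lambda p:np.array(p)/2.+[120,80]-.25
cs=[((-16,-23),(290,187)),((-16,23),(398,182)),((16,23),(401,256)),((16,-23),(295,262))]
f=lambda d:np.concatenate([proj(c,dockpt(d,*a,110))-cr(b) for a,b in cs])
r=least_squares(f,[620,-254,-.2]);d=r.x;print(d,np.round(r.fun,1))
print('delta',d[:2]-s['eef_pos'][:2],'turn deg',np.degrees(d[2]-(s['tcp_rot'][2]-np.pi)))
E
```

```text
[ 6.20492852e+02 -2.58989044e+02 -2.22716046e-01] [-1.5 -0.7  1.  -0.9  1.2  1.1 -0.8  0.7]
delta [-41.75250335  -6.57816278] turn deg 2.7316105556640617
```

Emit:
carry_out(
  series=[
    [-0.42,-0.07,0,0.2],
    [-0.42,-0.07,0,0.25],
    [0,0,-0.2,0],
    [0,0,0,0],
    [0,0,0,0],
  ],
  fingers=-0.4,
)

```text
t: 5.55
eef_pos: [620.7, -259.6, 219.3]
tcp_rot: [3.141, -0.0, 2.918]
ft_force: [0.0, 0.6, -0.1]
opening: 0.707
grip_force: 0.0
```

Emit:
carry_out(
  series=[
    [0,0,-0.7,0],
    [0,0,-0.7,0],
    [0,0,-0.7,0],
    [0,0,-0.6,0],
    [0,0,0,0],
  ],
)

```text
t: 6.05
eef_pos: [619.1, -258.7, 80.6]
tcp_rot: [3.14, -0.006, 2.918]
ft_force: [1.1, -0.5, 0.3]
opening: 0.698
grip_force: 0.0
```

Emit:
carry_out(
  series=[
    [0,0,-0.3,0],
    [0,0,-0.25,0],
    [0,0,0,0],
    [0,0,0,0],
    [0,0,0,0],
  ],
)

```text
t: 6.55
eef_pos: [620.6, -260.0, 58.1]
tcp_rot: [-3.141, 0.001, 2.918]
ft_force: [0.0, 0.5, 0.3]
opening: 0.699
grip_force: 0.0
```

```bash
python3 - <<'E'
from h import *
s=env.state();print(s['t'],s['eef_pos'],s['tcp_rot'],s['opening'])
im,c=snap('wrist','w4');cv2.imwrite('pics/w4.png',im[:,:,::-1])
E
```

```text
6.55 [ 620.5687632  -259.98228576   58.08956981] [-3.14130929e+00  1.36163648e-03  2.91786163e+00] 0.6989966745727563
```

View pics/w4.png

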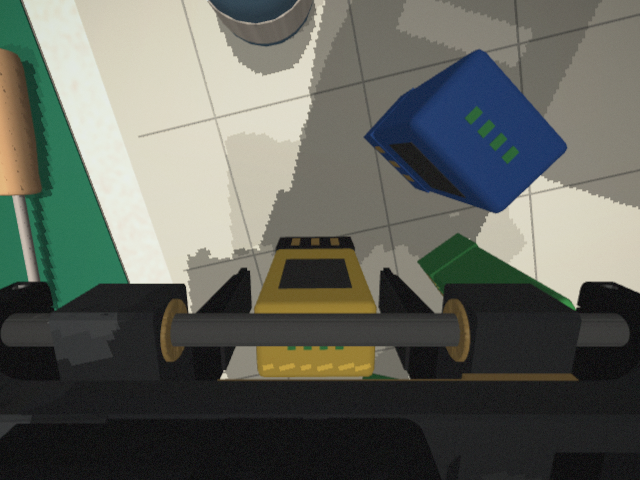

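The yellow pack sits centred between the open fingers at about (315,310). I'll grip and lift.

Emit:
carry_out(
  series=[
    [0,0,0,0],
    [0,0,0,0],
    [0,0,0,0],
    [0,0,0,0],
    [0,0,0,0],
  ],
  fingers=1,
)

```text
t: 7.1
eef_pos: [620.2, -259.8, 57.3]
tcp_rot: [3.142, 0.0, 2.918]
ft_force: [0.0, 1.1, 2.0]
opening: 0.484
grip_force: 29.9
```

Emit:
carry_out(
  series=[
    [0,0,0,0],
    [0,0,0.2,0],
    [0,0,0.6,0],
    [0,0,0.8,0],
    [0,0,0.8,0],
  ],
)

```text
t: 7.6
eef_pos: [619.8, -259.6, 178.5]
tcp_rot: [3.141, -0.001, 2.918]
ft_force: [0.6, 0.5, -2.4]
opening: 0.483
grip_force: 29.9
```

Emit:
carry_out(
  series=[
    [0,0,0.4,0],
    [0,0,0,0],
    [0,0,0,0],
    [0,0,0,0],
    [0,0,0,0],
  ],
)

```text
t: 8.1
eef_pos: [619.7, -259.5, 195.5]
tcp_rot: [3.141, -0.003, 2.918]
ft_force: [-0.3, 0.2, -3.1]
opening: 0.486
grip_force: 29.9
```

```bash
python3 - <<'E'
from h import *
s=env.state();print(s['t'],s['eef_pos'],s['tcp_rot'],s['opening'],s['grip_force'],s['ft_force'])
d=np.array([557.482,133.964,-.1338]);print('hole',dockpt(d,-.6,-88.5,65),dockpt(d,0,-88.5,65),'sw',dockpt(d,0,85,55), 'turn',np.degrees(d[2]-(s['tcp_rot'][2]-np.pi)))
im,c=snap('wrist','w5')
E
```

```text
8.1 [ 619.70560222 -259.53379115  195.45840911] [ 3.14077481e+00 -2.58473832e-03  2.91784235e+00] 0.486198314661118 29.938377141952515 [-0.2757526   0.20155995 -3.06684889]
hole [545.08136247  46.33504252  65.        ] [545.67599975  46.25500184  65.        ] sw [568.82109629 218.20428072  55.        ] turn 5.153772772295249
```

View pics/w5.png

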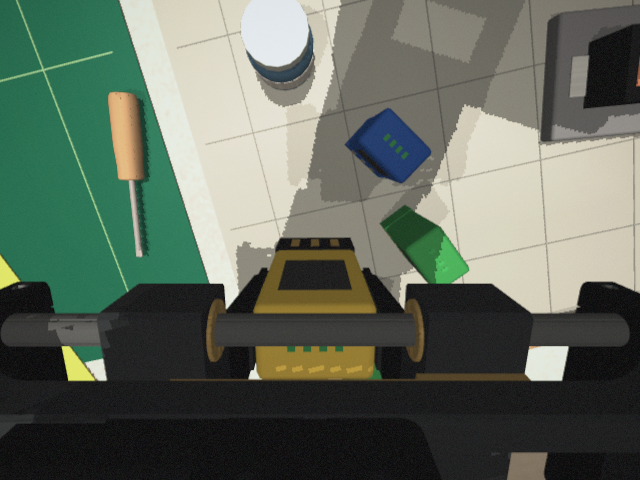

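The pack is held, with its foot edge at row 238, columns 277–354. I'll carry it over the module and work out its offset in the hand.

Emit:
carry_out(
  series=[
    [-0.1,0.3,0.2,0],
    [-0.1,0.5,0.2,0.16],
    [-0.1,0.6,0,0.2],
    [-0.1,0.6,0,0.2],
    [-0.1,0.6,0,0.2],
  ],
)

```text
t: 8.65
eef_pos: [594.5, -127.9, 217.5]
tcp_rot: [3.141, 0.0, 2.998]
ft_force: [0.1, 0.9, -1.1]
opening: 0.482
grip_force: 29.9
```

Emit:
carry_out(
  series=[
    [-0.2,0.6,0,0.1],
    [-0.2,0.7,0,0],
    [-0.2,0.7,0,0],
    [-0.2,0.7,0,0],
    [-0.2,0.6,0,0],
  ],
)

```text
t: 9.15
eef_pos: [544.0, 37.4, 217.5]
tcp_rot: [3.141, 0.0, 3.009]
ft_force: [0.9, 0.1, -1.5]
opening: 0.483
grip_force: 29.9
```

Emit:
carry_out(
  series=[
    [0,0.2,0,0],
    [0,0,0,0],
    [0,0,0,0],
    [0,0,0,0],
    [0,0,0,0],
  ],
)

```text
t: 9.65
eef_pos: [545.4, 44.3, 217.1]
tcp_rot: [3.142, -0.0, 3.007]
ft_force: [-0.6, -0.6, -2.8]
opening: 0.482
grip_force: 29.9
```

```bash
python3 - <<'E'
from h import *
im,c=snap('wrist','w6');s=env.state();print(s['t'],s['eef_pos'],s['tcp_rot'],s['ft_force'])
t=s['eef_pos'];y=s['tcp_rot'][2]-np.pi;zb=t[2]-57.5
for u,v,z in((277,238,zb),(354,238,zb),(277,249,zb+8),(354,249,zb+8)):
    p=ray(c,u,v,z)[:2]-t[:2];print(np.round([np.cos(y)*p[0]+np.sin(y)*p[1],-np.sin(y)*p[0]+np.cos(y)*p[1]],1))
# 3x crop of foot + module
b=cv2.resize(im[150:300,220:420,::-1],None,fx=4,fy=4,interpolation=cv2.INTER_CUBIC);cv2.imwrite('pics/w6c.png',np.clip(b*1.5,0,255).astype(np.uint8))
E
```

```text
9.7 [545.32529412  44.41886579 217.0342744 ] [ 3.14157448e+00 -2.05965830e-04  3.00677248e+00] [-0.75978716  0.12033172 -3.18155668]
[-13.6 -24.6]
[-13.7  26.9]
[ -8.2 -23.9]
[-8.3 26.2]
```

View pics/w6c.png

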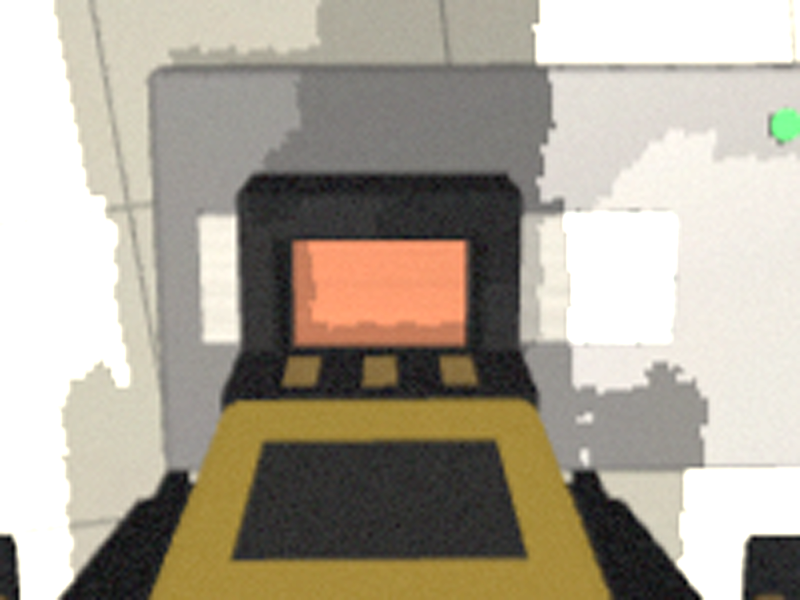

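The foot hangs just in front of the module, and both are centred on column ~315, so they line up laterally. I still need the hole's x, so I'll stretch the dark tones to find the rim and compute apparent positions.

```bash
python3 - <<'E'
from h import *
im=cv2.imread('pics/w6.png');c=env.calibration('wrist');s=env.state();t=s['eef_pos'];y=s['tcp_rot'][2]-np.pi
def tl(u,v,z):
    p=ray(c,u,v,z)[:2]-t[:2];return np.round([np.cos(y)*p[0]+np.sin(y)*p[1],-np.sin(y)*p[0]+np.cos(y)*p[1]],1)
print('foot',tl(315.4,237.5,t[2]-52.5),tl(281,237.5,t[2]-52.5),tl(350,237.5,t[2]-52.5))
print('module far top',tl(315,193.7,65),tl(280,220,65),tl(350,220,65), 'floor far/L/R',tl(315,210,33),tl(293,220,33),tl(337,220,33))
print('dock far',tl(300,166.5,20))
b=cv2.resize(im[185:245,270:360],None,fx=8,fy=8,interpolation=cv2.INTER_CUBIC).astype(float)
cv2.imwrite('pics/w6d.png',np.clip((b-8)*5,0,255).astype(np.uint8))
E
```

```text
foot [-15.3   1.2] [-15.3 -21.3] [-15.3  23.8]
module far top [-32.5   1. ] [ -7.9 -31.7] [-8.  33.7] floor far/L/R [-12.2   1. ] [ -1.8 -21.6] [-1.9 23.6]
dock far [-55.1 -14.4]
```

View pics/w6d.png

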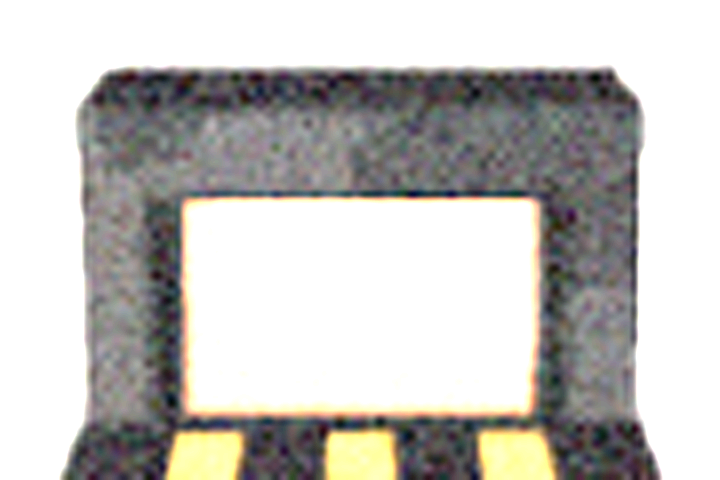

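The stretched crop shows the top-face far edge at row ≈197.9, with rows 70–105 being the module's front wall. The hole's far rim is at row ≈209.4 and its side rims are at columns 288.5 and 340.2.

```bash
python3 - <<'E'
from h import *
c=env.calibration('wrist');s=env.state();t=s['eef_pos'];y=s['tcp_rot'][2]-np.pi
def tl(u,v,z):
    p=ray(c,u,v,z)[:2]-t[:2];return np.round([np.cos(y)*p[0]+np.sin(y)*p[1],-np.sin(y)*p[0]+np.cos(y)*p[1]],1)
print('far edge(-28)',tl(315,197.9,65),'rim far(-16.8)',tl(315,209.4,65),'rimL,R',tl(288.5,215,65),tl(340.2,215,65),'modL,R',tl(280.6,215,65),tl(349.6,215,65), 'yaw',y,'t',t)
E
```

```text
far edge(-28) [-28.6   1. ] rim far(-16.8) [-17.9   1. ] rimL,R [-12.7 -23.7] [-12.7  24.4] modL,R [-12.7 -31.1] [-12.7  33.2] yaw -0.13482017506555 t [545.32529412  44.41886579 217.0342744 ]
```

Emit:
carry_out(
  series=[
    [-0.03,0,-0.3,0],
    [0,0,-0.5,0],
    [0,0,-0.5,0],
    [0,0,-0.4,0],
    [0,0,0,0],
  ],
)

```text
t: 10.2
eef_pos: [542.7, 44.8, 130.0]
tcp_rot: [-3.141, -0.004, 3.007]
ft_force: [0.4, 0.1, -2.5]
opening: 0.481
grip_force: 29.9
```

Emit:
carry_out(
  series=[
    [0,0,0,0],
    [0,0,-0.1,0],
    [0,0,-0.06,0],
    [0,0,-0.06,0],
    [0,0,0,0],
  ],
)

```text
t: 10.7
eef_pos: [543.6, 45.2, 121.0]
tcp_rot: [3.142, -0.0, 3.008]
ft_force: [-0.7, -0.0, -1.8]
opening: 0.486
grip_force: 29.9
```

Emit:
carry_out(
  series=[
    [0,0,-0.05,0],
    [0,0,-0.05,0],
    [0,0,0,0],
    [0,0,0,0],
    [0,0,0,0],
  ],
)

```text
t: 11.2
eef_pos: [543.7, 45.1, 116.2]
tcp_rot: [-3.142, 0.0, 3.008]
ft_force: [-0.1, -2.2, -3.0]
opening: 0.483
grip_force: 29.9
```

Emit:
carry_out(
  series=[
    [0,0,-0.06,0],
    [0,0,-0.06,0],
    [0,0,-0.06,0],
    [0,0,0,0],
    [0,0,0,0],
  ],
)

```text
t: 11.7
eef_pos: [543.7, 45.1, 106.9]
tcp_rot: [-3.142, -0.0, 3.008]
ft_force: [1.2, -2.3, -4.4]
opening: 0.484
grip_force: 29.9
```

Emit:
carry_out(
  series=[
    [0,0,-0.06,0],
    [0,0,-0.06,0],
    [0,0,0,0],
    [0,0,0,0],
    [0,0,0,0],
  ],
)

```text
t: 12.2
eef_pos: [543.7, 45.2, 101.0]
tcp_rot: [-3.142, -0.0, 3.008]
ft_force: [1.7, -4.5, -5.7]
opening: 0.484
grip_force: 29.9
```

Emit:
carry_out(
  series=[
    [0,-0.01,-0.06,0],
    [0,0,-0.06,0],
    [0,0,0,0],
    [0,0,0,0],
    [0,0,0,0],
  ],
)

```text
t: 12.7
eef_pos: [543.7, 44.9, 95.2]
tcp_rot: [3.141, 0.0, 3.008]
ft_force: [1.5, 0.2, -2.8]
opening: 0.485
grip_force: 29.9
```

Emit:
carry_out(
  series=[
    [0,0,-0.04,0],
    [0,0,-0.04,0],
    [0,0,0,0],
    [0,0,0,0],
    [0,0,0,0],
  ],
)

```text
t: 13.2
eef_pos: [543.7, 44.7, 91.1]
tcp_rot: [3.142, -0.0, 3.008]
ft_force: [1.6, 0.2, -2.5]
opening: 0.477
grip_force: 29.9
```

Emit:
carry_out(
  series=[
    [0,0,-0.03,0],
    [0,0,-0.02,0],
    [0,0,0,0],
    [0,0,0,0],
    [0,0,0,0],
  ],
)

```text
t: 13.7
eef_pos: [543.8, 44.7, 90.2]
tcp_rot: [3.142, 0.001, 3.008]
ft_force: [-4.2, -0.4, 17.0]
opening: 0.485
grip_force: 30.0
```

Emit:
carry_out(
  series=[
    [0,0,-0.02,0],
    [0,0,0,0],
    [0,0,0,0],
    [0,0,0,0],
    [0,0,0,0],
  ],
)

```text
t: 14.2
eef_pos: [544.2, 44.7, 90.1]
tcp_rot: [3.142, 0.003, 3.009]
ft_force: [-6.0, -0.7, 27.1]
opening: 0.483
grip_force: 30.0
```

The pack is on the socket floor: the depth matches and the push force is 27 N. I'll ease off, release and rise.

Emit:
carry_out(
  series=[
    [0,0,0.05,0],
    [0,0,0,0],
    [0,0,0,0],
    [0,0,0,0],
    [0,0,0,0],
  ],
)

```text
t: 14.7
eef_pos: [544.0, 44.7, 90.2]
tcp_rot: [3.141, 0.001, 3.008]
ft_force: [3.4, -0.7, 1.5]
opening: 0.48
grip_force: 30.0
```

Emit:
carry_out(
  series=[
    [0,0,0,0],
    [0,0,0,0],
    [0,0,0,0],
    [0,0,0,0],
    [0,0,0,0],
  ],
  fingers=-1,
)

```text
t: 15.2
eef_pos: [543.5, 44.8, 90.1]
tcp_rot: [3.142, -0.0, 3.008]
ft_force: [-0.1, 0.5, -0.0]
opening: 0.842
grip_force: 0.0
```

Emit:
carry_out(
  series=[
    [0,0,0.3,0],
    [0,0,0.6,0],
    [0,0,0.8,0],
    [0,0,0.8,0],
    [0,0,0.3,0],
  ],
)

```text
t: 15.7
eef_pos: [544.5, 44.8, 233.8]
tcp_rot: [3.141, 0.005, 3.008]
ft_force: [0.3, 0.5, -1.0]
opening: 1.0
grip_force: 0.0
```

Emit:
carry_out(
  series=[
    [0.2,0.5,0,0],
    [0.2,0.5,0,0],
    [0,0,0,0],
    [0,0,0,0],
    [0,0,0,0],
  ],
)

```text
t: 16.2
eef_pos: [563.3, 94.2, 230.0]
tcp_rot: [-3.141, -0.001, 3.008]
ft_force: [-1.0, -0.2, 0.7]
opening: 1.001
grip_force: 0.0
```

```bash
python3 - <<'E'
from h import *
im,c=snap('wrist','w7');s=env.state();t=s['eef_pos'];print(s['t'],t,s['tcp_rot'],s['joints'],s['ft_force'])
hsv=cv2.cvtColor(im,cv2.COLOR_RGB2HSV)
red=(((hsv[:,:,0]<6)|(hsv[:,:,0]>174))&(hsv[:,:,1]>150)&(hsv[:,:,2]>60)).astype(np.uint8)
n,l,st,ce=cv2.connectedComponentsWithStats(red);k=[i for i in range(1,n) if st[i,4]>100];print([(st[i].tolist(),ce[i].round(1)) for i in k])
ye=((hsv[:,:,0]>20)&(hsv[:,:,0]<35)&(hsv[:,:,1]>120)&(hsv[:,:,2]>60)).astype(np.uint8)
n,l,st,ce=cv2.connectedComponentsWithStats(ye);print([(st[i].tolist(),ce[i].round(1)) for i in range(1,n) if st[i,4]>150])
d=np.array([557.482,133.964,-.1338])
for q in ((0,85,67),(0,120,67),(0,50,67),(0,-88.5,143)): print(q,proj(c,dockpt(d,*q)).round(1))
for lab in('pack','switch_grip'): print(lab,[(round(r['conf'],2),np.round(np.array(r['position'][::-1])*[640,480])) for r in env.look_for('wrist',lab)[:3]])
E
```

```text
16.25 [563.36250061  94.05475113 230.0738929 ] [-3.14151621e+00 -3.95932202e-04  3.00740765e+00] [ 4.97912352e-02  3.98823308e-01  1.67385508e+00 -3.10155224e-06
  1.06931750e+00 -1.38681861e+00] [ 0.24613232 -0.02978727  0.06789489]
[([401, 186, 77, 46, 2022], array([434.2, 208.9]))]
[([630, 0, 10, 80, 411], array([636.2,  27.7])), ([630, 118, 10, 44, 311], array([635.4, 140.7])), ([385, 165, 88, 82, 4027], array([424.4, 203. ])), ([216, 197, 69, 53, 2982], array([251.1, 224.9]))]
(0, 85, 67) [442.4 214.8]
(0, 120, 67) [478.8 214.8]
(0, 50, 67) [406.1 214.8]
(0, -88.5, 143) [247.5 232.1]
pack [(0.87, array([252., 222.])), (0.66, array([ 47., 257.]))]
switch_grip [(0.75, array([432., 210.]))]
```

The pack stands in the socket at (251,225), and the predicted top was (247,232). The switch is at (434,209). Joint 6 is limited, so I'll turn −90° to line the fingers up across the bar while moving over it.

Emit:
carry_out(
  series=[
    [0,0.3,0,-1],
    [0,0.4,0,-1],
    [0,0.4,0,-1],
    [0,0.4,0,-1],
    [0,0.4,0,-1],
  ],
)

```text
t: 16.85
eef_pos: [563.6, 190.0, 230.2]
tcp_rot: [3.142, 0.0, 2.479]
ft_force: [0.3, 0.2, 1.0]
opening: 1.0
grip_force: 0.0
```

Emit:
carry_out(
  series=[
    [0.1,0.4,0,-1],
    [0,0.16,0,-1],
    [0,0,0,-1],
    [0,0,0,-1],
    [0,0,0,-1],
  ],
)

```text
t: 17.35
eef_pos: [568.6, 217.3, 230.1]
tcp_rot: [-3.141, 0.0, 1.956]
ft_force: [-0.0, 0.2, -0.4]
opening: 0.997
grip_force: 0.0
```

Emit:
carry_out(
  series=[
    [0,0,0,-1],
    [0,0,0,-1],
    [0,0,0,-1],
    [0,0,0,-1],
    [0,0,0,-1],
  ],
)

```text
t: 17.85
eef_pos: [568.7, 217.2, 230.2]
tcp_rot: [-3.142, 0.0, 1.432]
ft_force: [-0.3, 0.4, 0.2]
opening: 1.003
grip_force: 0.0
```

Emit:
carry_out(
  series=[
    [0,0,0,0],
    [0,0,0,0],
    [0,0,0,0],
    [0,0,0,0],
    [0,0,0,0],
  ],
)

```text
t: 18.35
eef_pos: [568.7, 217.7, 230.2]
tcp_rot: [3.141, 0.0, 1.438]
ft_force: [0.0, 0.2, -0.1]
opening: 1.003
grip_force: 0.0
```

```bash
python3 - <<'E'
from h import *
im,c=snap('wrist','w8');s=env.state();t=s['eef_pos'];print(s['t'],t,s['tcp_rot'],s['joints'],s['ft_force'])
hsv=cv2.cvtColor(im,cv2.COLOR_RGB2HSV)
red=(((hsv[:,:,0]<6)|(hsv[:,:,0]>174))&(hsv[:,:,1]>150)&(hsv[:,:,2]>60)).astype(np.uint8)
n,l,st,ce=cv2.connectedComponentsWithStats(red);print([(st[i].tolist(),ce[i].round(1)) for i in range(1,n) if st[i,4]>60])
d=np.array([557.482,133.964,-.1338])
for q in ((0,85,67),(7,120,67),(-7,120,67),(7,50,67),(-7,50,67)): print(q,proj(c,dockpt(d,*q)).round(1))
for r in range(200,300,6):
    w=np.flatnonzero(red[r]);print(r,w.min() if len(w) else '',w.max() if len(w) else '')
E
```

```text
18.4 [568.66853251 217.72985993 230.15514643] [3.14153279e+00 3.63613148e-05 1.43780882e+00] [ 2.57247736e-01  4.53207785e-01  1.58090647e+00 -6.30497170e-05
  1.10743686e+00  3.90263418e-01] [-0.35628353  0.23878273  0.38042941]
[([293, 188, 45, 71, 1790], array([314.5, 221.9]))]
(0, 85, 67) [315.4 225.5]
(7, 120, 67) [322.9 189.2]
(-7, 120, 67) [308.1 189.2]
(7, 50, 67) [322.3 259.9]
(-7, 50, 67) [308.3 259.9]
200 303 326
206 297 332
212 294 335
218 293 337
224 293 336
230 295 333
236 300 329
242 308 321
248 309 320
254 309 320
260  
266  
272  
278  
284  
290  
296
```

The bar is centred at column ≈314.5, and the fingers centre on about 315. I'll descend and grip.

Emit:
carry_out(
  series=[
    [0,0,-0.6,0],
    [0,0,-0.8,0],
    [0,0,-0.8,0],
    [0,0,-0.8,0],
    [0,0,-0.4,0],
  ],
)

```text
t: 18.9
eef_pos: [567.4, 217.4, 57.0]
tcp_rot: [-3.138, 0.001, 1.438]
ft_force: [0.9, -0.5, -0.1]
opening: 0.998
grip_force: 0.0
```

Emit:
carry_out(
  series=[
    [0,0,-0.2,0],
    [0,0,-0.12,0],
    [0,0,0,0],
    [0,0,0,0],
    [0,0,0,0],
  ],
)

```text
t: 19.4
eef_pos: [569.2, 217.9, 45.3]
tcp_rot: [3.14, -0.001, 1.437]
ft_force: [0.6, 0.3, -0.6]
opening: 1.0
grip_force: 0.0
```

Emit:
carry_out(
  series=[
    [0,0,0,0],
    [0,0,0,0],
    [0,0,0,0],
    [0,0,0,0],
    [0,0,0,0],
  ],
  fingers=1,
)

```text
t: 19.9
eef_pos: [568.7, 217.7, 44.2]
tcp_rot: [3.142, -0.0, 1.437]
ft_force: [0.4, 0.0, 0.3]
opening: 0.634
grip_force: 0.0
```

Emit:
carry_out(
  series=[
    [0,0,0,0],
    [0,0,0,0],
    [0,0,0,0],
    [0,0,0,0],
    [0,0,0,0],
  ],
)

```text
t: 20.4
eef_pos: [568.7, 217.8, 44.2]
tcp_rot: [3.142, 0.0, 1.437]
ft_force: [1.0, 1.3, 0.1]
opening: 0.217
grip_force: 0.0
```

Now close fully and turn clockwise (negative).

Emit:
carry_out(
  series=[
    [0,0,0,0],
    [0,0,0,0],
    [0,0,0,0],
    [0,0,0,0],
    [0,0,0,0],
  ],
)

```text
t: 20.9
eef_pos: [568.5, 217.8, 44.2]
tcp_rot: [-3.141, 0.0, 1.437]
ft_force: [-1.9, 1.1, 0.7]
opening: 0.146
grip_force: 30.0
```

Emit:
carry_out(
  series=[
    [0,0,0,-0.4],
    [0,0,0,-0.6],
    [0,0,0,-0.6],
    [0,0,0,-0.6],
    [0,0,0,-0.6],
  ],
)

```text
t: 21.4
eef_pos: [568.6, 217.7, 44.2]
tcp_rot: [-3.142, 0.0, 1.141]
ft_force: [-2.7, 0.5, 0.9]
opening: 0.15
grip_force: 30.0
```

Emit:
carry_out(
  series=[
    [0,0,0,-0.6],
    [0,0,0,-0.6],
    [0,0,0,-0.6],
    [0,0,0,-0.6],
    [0,0,0,-0.6],
  ],
)

```text
t: 21.9
eef_pos: [568.6, 217.7, 44.2]
tcp_rot: [-3.142, 0.0, 0.827]
ft_force: [-1.4, 0.6, 1.4]
opening: 0.152
grip_force: 30.0
```

```bash
python3 -c "
from h import *
s=env.state();print({k:np.round(v,3) for k,v in s.items()})"
```

```text
{'t': np.float64(21.9), 'joints': array([ 0.257,  0.677,  1.747, -0.   ,  0.718,  1.001]), 'qvel': array([-0.001, -0.001, -0.001,  0.001, -0.001,  0.625]), 'tau': array([-5.5400e-01, -6.4438e+01, -1.8531e+01,  4.4000e-02, -4.4800e-01,
       -9.2600e-01]), 'eef_pos': array([568.557, 217.731,  44.159]), 'tcp_rot': array([-3.142,  0.   ,  0.827]), 'ft_force': array([-1.444,  0.595,  1.375]), 'moment': array([-0.142,  0.379,  0.133]), 'grip_force': np.float64(29.998), 'opening': np.float64(0.152)}
```

Emit:
carry_out(
  series=[
    [0,0,0,-0.6],
    [0,0,0,-0.6],
    [0,0,0,-0.6],
    [0,0,0,-0.6],
    [0,0,0,-0.6],
  ],
)

```text
t: 22.4
eef_pos: [568.6, 217.7, 44.1]
tcp_rot: [3.142, 0.0, 0.513]
ft_force: [-1.4, -0.5, 1.5]
opening: 0.144
grip_force: 30.0
```

Emit:
carry_out(
  series=[
    [0,0,0,-0.5],
    [0,0,0,-0.5],
    [0,0,0,-0.3],
    [0,0,0,-0.3],
    [0,0,0,0],
  ],
)

```text
t: 22.9
eef_pos: [568.6, 217.7, 44.2]
tcp_rot: [3.141, 0.0, 0.349]
ft_force: [-2.6, 0.5, 1.8]
opening: 0.15
grip_force: 31.0
```

```bash
python3 -c "
from h import *
s=env.state();print(1.437-s['tcp_rot'][2],s['moment'],s['ft_force'],s['tau'][5])"
```

```text
1.0878898511921935 [-0.15342855  0.48928581  0.82927324] [-2.63990972  0.54633194  1.7959758 ] 1.302974782884121
```

The moment has risen to 0.83 N·m at 62°, so the switch is at its stop. I'll nudge it slightly more, then release and withdraw.

Emit:
carry_out(
  series=[
    [0,0,0,-0.3],
    [0,0,0,0],
    [0,0,0,0],
    [0,0,0,0],
    [0,0,0,0],
  ],
)

```text
t: 23.4
eef_pos: [568.9, 217.8, 44.2]
tcp_rot: [3.141, -0.0, 0.317]
ft_force: [0.5, 0.9, -0.6]
opening: 0.154
grip_force: 30.9
```

Emit:
carry_out(
  series=[
    [0,0,0,0],
    [0,0,0,0],
    [0,0,0,0],
    [0,0,0,0],
    [0,0,0,0],
  ],
  fingers=-1,
)

```text
t: 23.9
eef_pos: [568.7, 217.7, 44.1]
tcp_rot: [3.142, 0.0, 0.316]
ft_force: [0.2, 0.2, 0.1]
opening: 0.517
grip_force: 0.0
```

Emit:
carry_out(
  series=[
    [0,0,0,0],
    [0,0,0,0],
    [0,0,0.1,0],
    [0,0,0.4,0],
    [0,0,0.7,0],
  ],
)

```text
t: 24.4
eef_pos: [567.7, 217.5, 103.4]
tcp_rot: [-3.141, 0.004, 0.317]
ft_force: [-0.1, -0.3, -0.3]
opening: 0.939
grip_force: 0.0
```

Emit:
carry_out(
  series=[
    [0,0,0.8,0],
    [0,0,0.8,0],
    [0,0,0.8,0],
    [0,0,0,0],
    [0,0,0,0],
  ],
)

```text
t: 24.9
eef_pos: [568.6, 217.8, 225.0]
tcp_rot: [3.141, -0.002, 0.317]
ft_force: [0.4, -0.4, 0.3]
opening: 1.001
grip_force: 0.0
```

```bash
python3 - <<'E'
from h import *
im,c=snap('wrist','w9');s=env.state();print(s['t'],s['eef_pos'],s['tcp_rot'],s['ft_force'],s['opening'])
hsv=cv2.cvtColor(im,cv2.COLOR_RGB2HSV)
red=(((hsv[:,:,0]<6)|(hsv[:,:,0]>174))&(hsv[:,:,1]>150)&(hsv[:,:,2]>60)).astype(np.uint8)
n,l,st,ce=cv2.connectedComponentsWithStats(red);print([(st[i].tolist(),ce[i].round(1)) for i in range(1,n) if st[i,4]>60])
d=np.array([557.482,133.964,-.1338])
for a in (55,60,65):
    a=np.radians(a);print([proj(c,dockpt(d,k*35*np.sin(a),85+k*35*np.cos(a),67)).round(1) for k in(-1,1)])
for r in range(180,290,6):
    w=np.flatnonzero(red[r])
    if len(w):print(r,w.min(),w.max())
im,c=snap('top','t9');hsv=cv2.cvtColor(im,cv2.COLOR_RGB2HSV)
ye=((hsv[:,:,0]>20)&(hsv[:,:,0]<35)&(hsv[:,:,1]>100)&(hsv[:,:,2]>50)).astype(np.uint8)
n,l,st,ce=cv2.connectedComponentsWithStats(ye);print([(st[i].tolist(),ce[i].round(1)) for i in range(1,n) if st[i,4]>40]);print(proj(c,dockpt(d,0,-88.5,143)))
for lab in('jar','awl','cutter'): print(lab,[(round(r['conf'],2),np.round(np.array(r['position'][::-1])*[640,480])) for r in env.look_for('top',lab)[:2]])
E
```

```text
24.95 [568.22665547 217.64787655 223.7196994 ] [3.14155622e+00 6.55321731e-04 3.16682750e-01] [-0.11333351  0.55549749 -0.58386411] 0.9989755425950982
[([292, 189, 46, 72, 1839], array([315. , 223.2]))]
[array([320.9, 260.6]), array([309.2, 189.7])]
[array([317.8, 261. ]), array([312.5, 189.3])]
[array([314.6, 261. ]), array([315.7, 189.2])]
192 306 319
198 306 320
204 299 330
210 295 335
216 293 336
222 293 337
228 294 336
234 297 332
240 303 326
246 310 322
252 311 323
258 311 323
[([523, 182, 35, 107, 1279], array([540.3, 228.7])), ([247, 241, 12, 22, 172], array([252.9, 252.4])), ([135, 244, 28, 76, 610], array([151.7, 280.7])), ([294, 244, 21, 16, 243], array([304.1, 251.7])), ([46, 401, 12, 14, 107], array([ 51.9, 407.7])), ([82, 413, 12, 14, 123], array([ 87.5, 420.1]))]
[303.75415728 252.25470987]
jar [(0.55, array([416., 286.]))]
awl [(0.7, array([472., 276.]))]
cutter [(0.74, array([153., 275.])), (0.48, array([473., 277.]))]
```

The bar's measured centres (312.7 at the top, 317 at the bottom) match the 60° "on" prediction. The pack is where expected and the other things haven't moved.

```bash
python3 -c "
from cell import env
print(env.job_done())"
```

```text
the job is handed in; nothing more can be done
None
```

The yellow pack is upright and fully home in the socket; the red switch was then turned clockwise to its on stop and released. The jar, awl and rotary cutter were not touched, and the job was handed in at about 25 s of the 72 s.

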